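# Shift the microscope light-path lever into its third slot

### The arm

A 6-joint arm with a two-finger parallel gripper is mounted at the origin on the work surface. World frame = base frame: x ahead of the robot, y to its left, z up, the work surface at z = 0. Lengths are in m, angles in degrees, forces in N, time in s.
With the tool pointing down it reaches from about 0.4 to 0.825 m from the base axis. Payload 7 kg.
Tool frame: the origin (TCP) lies midway between the tips of the shut fingers; the grasp point (between the pads) lies 19 mm behind it (ctrl.grasp_offset is the distance from the TCP to the grasp point, in m); z points along the fingers, x is the direction in which the jaws open and shut, and the axes are right-handed (so a half turn about z gives the same grasp; the last joint's range is limited). The gripper opens to 88 mm and grips with 3 to 60 N. Pads are 19 mm wide; open, the fingers measure 130 mm over their backs; the gripper's body (78 mm by 193 mm) begins 47 mm behind the grasp point.
Start: joints at [-51.675, 20.546, 0.682, 0, -70.136, -16.507], TCP at [0.251, -0.627, 0.227] pointing down, gripper open.
Joint ranges: [-176.03, 176.03], [-82.01, 121.73], [-58.28, 71.71], [-173.87, 95.51], [-174.79, -0.11], [-173.66, 173.66]. Speed limits (degrees/s): [136.94, 136.94, 172.46, 180, 180, 180].

### API

Orientations are given as [roll, pitch, yaw] about the fixed x, y, z axes, in that order (R = Rz(yaw) Ry(pitch) Rx(roll)).
In Python, from plant import sensors, snapshot, order, ctrl gives the robot as it stands.
- The arm moves only by the tool send_rows, never from a script. Its argument "commands" is a list of rows, each a list of 3 entries, a list of its own where there are three numbers: the closure, from 0 (fully open) to 1 (shut), then the shift along the world's x, y, z in units of 0.25 m (1.0 is 0.25 m), then the turn, a rotation vector about the world's x, y, z in units of 360 degrees (1.0 is 360 degrees). In form: [[hand, [x, y, z], [ax, ay, az]], ...]. A call has 1 to 12 rows; each row shifts and turns the pose as measured when the row begins; what a row does not reach is not made up. A row lasts 1/10 s, in which the tool goes at most 50 mm and 8.59 degrees, less where a joint would pass 70% of its speed; a pose out of reach is approached as far as the arm can. A call with a number of a shift or a turn outside -1 to 1 is refused whole. A call with a gripper value outside its range is refused whole. The fingers move at their own pace and stop on an object; the grip force is fixed at half the most. Time passes only in rows, so rows that do not move let the fingers close. It gives the time, the measured TCP pose, the force and the opening at its end, in the units of the state.
- sensors.get_obs(): the state, without advancing time (a new reading comes with each control period).
- snapshot(name): name is "side" or "top" or "wrist"; returns a dict with "color" (400x640x3 uint8, blue, green, red), "z_map" (400x640 float32, m along the optical axis (not along the pixel's ray), 0 where there is no reading), "mtx" (3x3 intrinsics, pixels), "k1" (the pictures are not rectified: a ray, as slopes to the right and down, at radius r is drawn at 1 + k1 r^2 times it, then the intrinsics apply), "xyz" and "attitude" of the camera in the world. Camera axes: x right, y down, z forward; pixel columns grow to the right and rows downward; lengths in m; the calibration is good to about 2 mm. A picture is of the moment at which its call begins.
- order.close_job(): hands the job in, once; it reports no verdict.
The state is a dict: "clock": time; "joint_pos": joint angles; "qvel": joint speeds; "tau": joint torques, N m; "tool_pos": TCP position; "orientation": TCP orientation; "force": force on the tool from outside, world axes, zero at the start; "moment": the same for the moment, N m; "opening": finger opening in m.
Only numpy, scipy, OpenCV 4.12 (cv2) and the standard library are available. Lean on these libraries where they do the work, as an engineer would, in place of code of your own. Each camera call takes 0.05 s, during which the arm holds its last target.

### The job

Switch the microscope's light path: with the fingertips, push the gearstick-like lever out of wherever it stands in the left-hand leg of its H-shaped gate, across through the crossbar to the right-hand leg, then forward (away from the robot) as far as it goes into the third slot, the one marked with three studs. Only push it, without pinching or forcing it, and do not let it dip into the near right slot on the way. Leave everything else standing where it is.

Things in the scene. Friction and masses are not known exactly. Their poses are not given: they have to be found in the camera images.
- selector: Selector unit, fixed on the bench: white housing 200 (x) x 300 (y) x 88 mm high, an aluminium gate plate 140 x 136 mm amid its top. Origin: on the bench, straight below the gate's centre. x points forward (away from the robot, turned up to 20 degrees), y left, z up. Slots: first left forward, second left near, third right forward, fourth right near, marked by 1 to 4 black studs on the plate.
- gate (a point): Centre of the H on the plate's top, 94 mm above the bench; axes as the selector. The opening: two legs along x centred at y = +24 and -24 mm, 72 mm long, 24 mm wide, joined at mid-length by a crossbar along y, 22 mm wide (x -11 to +11 mm). Two fixed tongues, 24 mm wide with corners of 5 mm radius, stand between the legs, ahead of and behind the crossbar.
- stick: The lever: steel shaft 12 mm thick, black ball knob 36 mm across on top. Origin: ball centre, 180 mm from the pivot about which it tilts, which lies on the selector's z axis 20 mm above the bench (upright: ball centre at 200 mm). The gate's tongues stop the shaft, so it can cross only when near upright fore and aft. Friction keeps it where it is left; about 1 to 2 N at the ball moves it.
- yoke (a joint): Sideways tilt of the lever, rad: 0 in the middle, positive to the right (-y of the selector), stops at -0.335 (left leg) and +0.335 (right leg). Starts at -0.33 to -0.29. Ball centre in the selector frame (m): x = 0.18 sin(lever), y = -0.18 sin(yoke) cos(lever), z = 0.02 + 0.18 cos(yoke) cos(lever).
- lever (a joint): Fore-and-aft tilt of the lever, rad: 0 at the crossbar, positive forward (+x of the selector), stops at -0.335 and +0.335. Starts anywhere from -0.325 to 0.325. It can cross at about -0.065 to +0.065 (the tongues' round corners guide it in from about 0.10). Home in the third slot: +0.335, with yoke between about 0.24 and 0.335.
- dish: Lidded clear culture dish, 56 mm across, 15 mm high, loose, on the flat top of the selector beside the gate plate. Origin: centre of underside.
- jar: Small amber jar with cap, 32 mm across, 42 mm high, loose, on the flat top of the selector on the other side of the plate. Origin: centre of underside.
- big_dish: Lidded clear culture dish, 90 mm across, 15 mm high, loose on the bench left of the selector. Origin: centre of underside.
- bottle: White bottle with cap, 54 mm across, 115 mm high, loose on the bench beside the selector. Origin: centre of underside.
- slide_box: Slide box, 85 x 50 x 32 mm, loose on the bench right of the selector. Origin: centre of underside.
- beaker: Glass beaker, 56 mm across, 70 mm high, loose on the bench beside the selector. Origin: centre of underside.

How it is judged:
By the outcome, as a careful person would: the job done as asked, in the order asked, and still so for the second after the job is handed in, with the robot touching nothing.
It also fails if it takes over 51 s, if anything falls off the work surface, if the arm or the gripper's body presses on something with over 40 N, if the wrist force passes 120 N, or if a joint passes its speed limit or range.

## Working session

There is one attempt and no reset: what is moved stays moved. The work goes in short steps, Python scripts to look and compute and a tool call to move; the robot and the scene stay as the last step left them, time stands still between calls to the robot, and variables do not carry over. Pictures are saved under pics/ and viewed, and the job is handed in when it is done.

Besides the shell and the picture viewer there is one more tool, called as name(argument=value, ...), one argument or row to a line, values as JSON. send_rows: Moves the arm, as the interface text tells. Its arguments: {"type":"object","properties":{"commands":{"type":"array","items":{"type":"array"}}},"required":["commands"]}

```bash
ls; mkdir -p pics
cat > h.py <<'E'
import numpy as np, cv2
from plant import sensors, snapshot, order, ctrl
E
python3 - <<'E'
from h import *
o=sensors.get_obs()
for k,v in o.items(): print(k,np.round(v,4))
for n in ("side","top"):
    s=snapshot(n); cv2.imwrite(f"pics/{n}0.png",s["color"]); np.savez(f"{n}0.npz",**s)
    print(n,s["mtx"],s["k1"],s["xyz"],s["attitude"])
E
```

```text
pics
clock 0.0
joint_pos [-5.16728e+01  2.05915e+01  6.33700e-01 -2.24000e-02 -7.01351e+01
 -1.65072e+01]
qvel [ 0.0534 -0.0276  0.0768  0.0649 -0.078  -0.0431]
tau [ 0.00000e+00 -5.82715e+01  2.93050e+01  6.99710e+00  6.70000e-03
 -1.00000e-04]
tool_pos [ 0.2507 -0.6262  0.2256]
orientation [-1.799938e+02 -9.510000e-02  1.118123e+02]
force [ 0.1172 -0.5115 -0.9936]
moment [-0.0001 -0.0399 -0.0259]
opening 0.0875
side [[423.30022302   0.         319.22340296]
 [  0.         423.30022302 201.84080911]
 [  0.           0.           1.        ]] 0.011598175336216605 [0.19593321 0.52283263 0.78879786] [-136.15316872    0.77246497 -139.50895406]
top [[483.99884728   0.         314.9577846 ]
 [  0.         483.99884728 199.93407845]
 [  0.           0.           1.        ]] 0.01600602825733919 [0.43039367 0.02925579 1.08971321] [-170.39570204    0.6453842   -90.59291066]
```

View pics/top0.png

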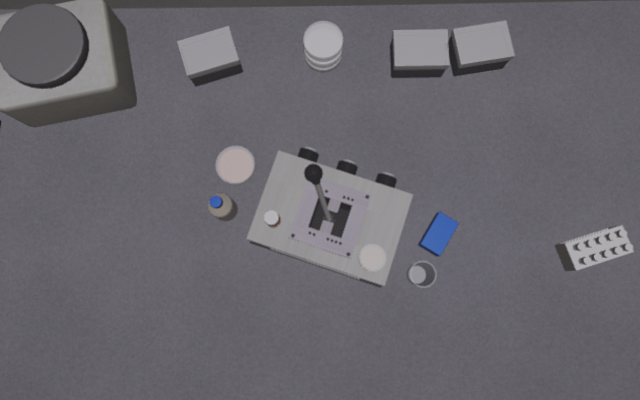

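View pics/side0.png

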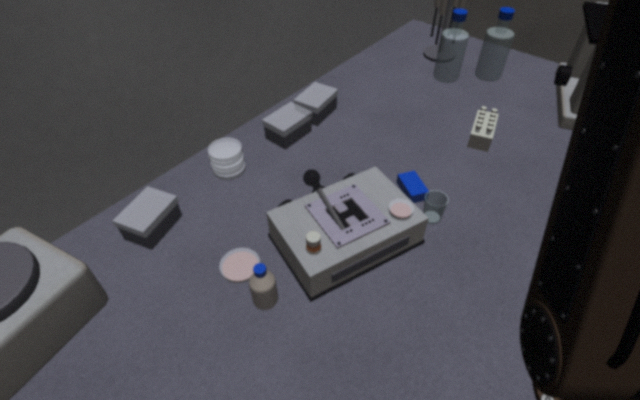

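The top view shows the selector at about (330,218) and the ball at (314,173), forward in the left leg. In the side view the ball is at (312,177). Next I'll measure both.

```bash
cat >> h.py <<'E'
from scipy.spatial.transform import Rotation as Ro
def cam(s): return Ro.from_euler('xyz',np.array(s["attitude"]),degrees=True).as_matrix(), np.array(s["xyz"])
def rays(s,uv):
    uv=np.asarray(uv,float).reshape(-1,1,2)
    n=cv2.undistortPoints(uv,s["mtx"],np.array([float(s["k1"]),0,0,0])).reshape(-1,2)
    return np.c_[n,np.ones(len(n))]@cam(s)[0].T
def onplane(s,uv,z):
    d=rays(s,uv);c=cam(s)[1]; return c+d*((z-c[2])/d[:,2])[:,None]
def points(s):
    h,w=s["z_map"].shape; g=np.stack(np.meshgrid(np.arange(w),np.arange(h)),-1).reshape(-1,2)
    return (cam(s)[1]+rays(s,g)*s["z_map"].reshape(-1,1)).reshape(h,w,3)
def cross(s1,u1,s2,u2):
    d1=rays(s1,[u1])[0];d2=rays(s2,[u2])[0];c1=cam(s1)[1];c2=cam(s2)[1]
    t=np.linalg.lstsq(np.c_[d1,-d2],c2-c1,rcond=None)[0]
    p,q=c1+t[0]*d1,c2+t[1]*d2; return (p+q)/2,np.linalg.norm(p-q)
def ball(s,near,r=20):
    g=s["color"].max(2); m=np.zeros_like(g); cv2.circle(m,near,r,255,-1)
    m=((g<45)&(m>0)).astype(np.uint8); m=cv2.morphologyEx(m,cv2.MORPH_OPEN,cv2.getStructuringElement(2,(7,7)))
    n,l,st,c=cv2.connectedComponentsWithStats(m); 
    i=1+np.argmax(st[1:,4]); return c[i],st[i]
E
python3 - <<'E'
from h import *
T=dict(np.load("top0.npz"));S=dict(np.load("side0.npz"))
bt=ball(T,(314,173),14);bs=ball(S,(312,177),14);print(bt,bs)
print("ball",cross(T,bt[0],S,bs[0]))
P=points(T); col=T["color"].astype(int)
# housing top: by height
m=((P[...,2]>0.080)&(P[...,2]<0.100)).astype(np.uint8); m[:130]=0;m[300:]=0;m[:,:240]=0;m[:,420:]=0
m=cv2.morphologyEx(m,cv2.MORPH_OPEN,np.ones((5,5)))
n,l,st,c=cv2.connectedComponentsWithStats(m);i=1+np.argmax(st[1:,4])
ct=max(cv2.findContours((l==i).astype(np.uint8),0,1)[0],key=cv2.contourArea)
w=onplane(T,ct.reshape(-1,2),0.088)[:,:2].astype(np.float32)
print("top z",np.median(P[...,2][l==i])); print("housing",cv2.minAreaRect(w*1000))
# plate: colour
for p in [(370,190),(310,200),(300,235),(345,200),(268,190),(400,215),(345,262)]: print(p,T["color"][p[1],p[0]],np.round(P[p[1],p[0]],3))
b=cv2.resize(T["color"][140:300,230:440],None,fx=3.7,fy=3.7,interpolation=cv2.INTER_CUBIC);cv2.imwrite("pics/tz.png",b)
b=cv2.resize(S["color"][150:310,220:430],None,fx=3.7,fy=3.7,interpolation=cv2.INTER_CUBIC);cv2.imwrite("pics/sz.png",b)
E
```

```text
Traceback (most recent call last):
  File "h.py", line 22, in ball
    i=1+np.argmax(st[1:,4]); return c[i],st[i]
        ~~~~~~~~~^^^^^^^^^^
ValueError: attempt to get argmax of an empty sequence
```

```bash
cat > m.py <<'E'
from h import *
T=dict(np.load("top0.npz"));S=dict(np.load("side0.npz"))
print(T["color"].max(2)[160:188:2,300:330:2]);print(S["color"].max(2)[166:190:2,298:328:2])
P=points(T)
m=((P[...,2]>0.080)&(P[...,2]<0.100)).astype(np.uint8); m[:130]=0;m[300:]=0;m[:,:240]=0;m[:,420:]=0
m=cv2.morphologyEx(m,cv2.MORPH_OPEN,np.ones((5,5)))
n,l,st,c=cv2.connectedComponentsWithStats(m);i=1+np.argmax(st[1:,4])
ct=max(cv2.findContours((l==i).astype(np.uint8),0,1)[0],key=cv2.contourArea)
w=onplane(T,ct.reshape(-1,2),0.088)[:,:2].astype(np.float32)
print("top z",np.median(P[...,2][l==i])); print("housing",cv2.minAreaRect(w*1000))
for p in [(370,190),(310,200),(300,235),(345,200),(268,190),(400,215),(345,262)]: print(p,T["color"][p[1],p[0]],np.round(P[p[1],p[0]],3))
b=cv2.resize(T["color"][140:300,230:440],None,fx=3.7,fy=3.7,interpolation=cv2.INTER_CUBIC);cv2.imwrite("pics/tz.png",b)
b=cv2.resize(S["color"][150:310,220:430],None,fx=3.7,fy=3.7,interpolation=cv2.INTER_CUBIC);cv2.imwrite("pics/sz.png",b)
E
python3 m.py
```

```text
[[149 152 150 144 123  82  47  40  49 110 109 112 109 108 111]
 [150 148 151 150 152 151 142 120 103 114 111 111 109 107 109]
 [150 149 151 152 133  97  69  79 100 138 138 121 113 109 110]
 [149 149 152 133  60  42  40  42  39  55 132 148 146 138 126]
 [148 151 141  51  40  43  44  44  44  40  60 136 149 149 149]
 [149 151 114  40  43  46  49  45  43  43  40 116 148 148 150]
 [150 152  88  43  44  44  51  51  45  44  42  94 149 148 148]
 [150 152 101  40  44  45  48  49  45  44  39  93 149 149 149]
 [151 152 116  40  45  42  44  45  42  43  40 118 150 148 147]
 [151 150 149  64  40  44  43  43  39  40  67 144 149 148 148]
 [153 150 151 139  79  43  41  42  41  37 109 152 152 151 150]
 [152 149 148 149 153 133  61  40  43  40 124 153 151 154 152]
 [150 150 149 151 155 157 139  79  57  87 120 154 156 154 153]
 [151 150 148 155 157 156 156 132  93 107  99 152 155 154 153]]
[[104 107 104 101 104  99 101 101 103 102 101 105 104 105 104]
 [102 104 104 105 102  93  94  91  96  99  99 101 103 104 104]
 [104 102  98  99  81  49  48  46  53  78  96 102 105 104 103]
 [ 97 103 104  84  45  34  2
[... 299 characters left out ...]
8  73  35  25  27  30  28  29  39  88 100 105 101]
 [100 102 103  93  63  41  33  27  31  30  32  68  98 101 103]
 [104 102 105 101 102  86  78  53  29  26  28  43  62  85 114]
 [103 100 103 105 103 103 101  81  35  31  46  73  90 125 138]]
top z 0.08935890123874723
housing ((565.3751220703125, 8.5157470703125), (302.25457763671875, 201.7713623046875), 70.78385925292969)
(370, 190) [150 150 151] [ 0.62  -0.077  0.086]
(310, 200) [153 143 148] [0.599 0.049 0.093]
(300, 235) [155 145 150] [0.526 0.07  0.092]
(345, 200) [155 145 151] [ 0.598 -0.024  0.094]
(268, 190) [146 146 147] [0.623 0.138 0.086]
(400, 215) [154 153 153] [ 0.566 -0.138  0.089]
(345, 262) [154 152 153] [ 0.47  -0.022  0.084]
```

View pics/tz.png

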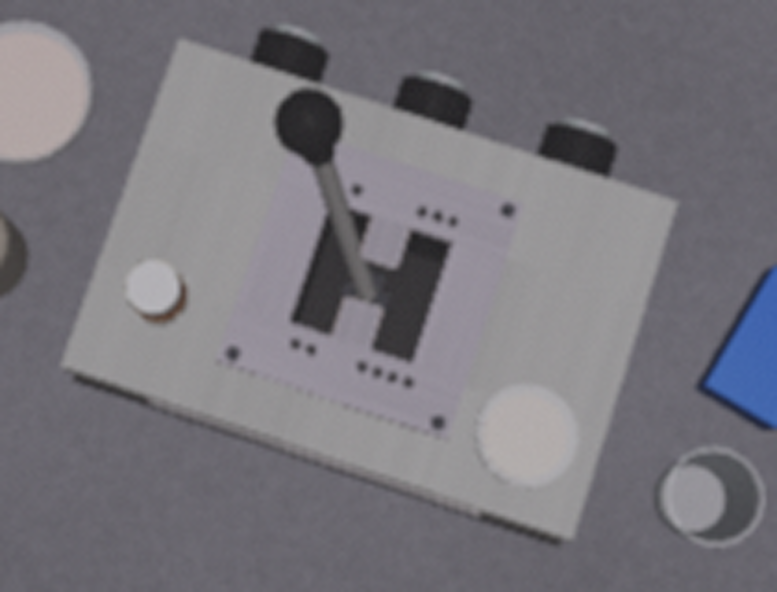

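View pics/sz.png

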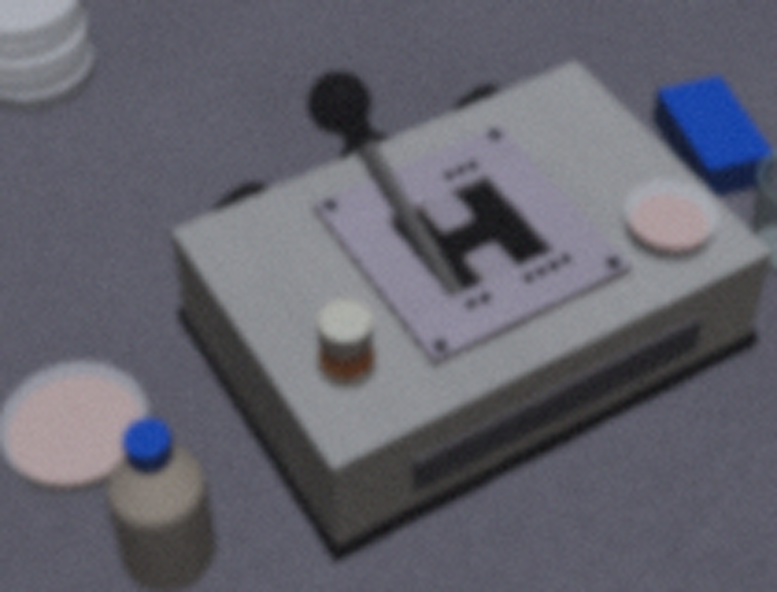

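```bash
sed -i 's/g<45/g<65/; s/(7,7)/(5,5)/' h.py
cat > g.py <<'E'
from h import *
def gate(s,box):
    x0,y0,x1,y1=box; col=s["color"][y0:y1,x0:x1].astype(np.float32)
    col=cv2.GaussianBlur(col,(3,3),0)
    m=((col[...,0]-col[...,1]>4)&(col[...,0]>115)).astype(np.uint8)
    m=cv2.morphologyEx(m,cv2.MORPH_CLOSE,np.ones((5,5)));m=cv2.morphologyEx(m,cv2.MORPH_OPEN,np.ones((5,5)))
    n,l,st,c=cv2.connectedComponentsWithStats(m);i=1+np.argmax(st[1:,4])
    ct=cv2.convexHull(max(cv2.findContours((l==i).astype(np.uint8),0,1)[0],key=cv2.contourArea)).reshape(-1,2)+[x0,y0]
    return ct
G0=np.array([0.5654,0.0085])
YAW=np.deg2rad(-19.2)
def tosel(p,c=G0,a=YAW):
    p=np.asarray(p,float); R=np.array([[np.cos(a),np.sin(a)],[-np.sin(a),np.cos(a)]])
    return R@(p[:2]-c)
E
python3 - <<'E'
from g import *
T=dict(np.load("top0.npz"));S=dict(np.load("side0.npz"))
bt=ball(T,(314,173),12);bs=ball(S,(312,177),12);print(bt,bs)
b,e=cross(T,bt[0],S,bs[0]);print("ball",b,e,"sel",tosel(b))
x,y=tosel(b); l=np.arcsin(x/.18); print("lever",l,"yoke",np.arcsin(-y/.18/np.cos(l)), "z pred", .02+.18*np.sqrt(1-(x/.18)**2-(y/.18)**2))
for s,bx in((T,(280,165,380,265)),):
    w=onplane(s,gate(s,bx),0.094)[:,:2].astype(np.float32); print("plate",cv2.minAreaRect(w*1000))
# screws in top/side zooms -> diagonals
zt=[(508,209),(438,423),(233,353)]; zs=[(330,205),(495,134),(615,263),(440,345)]
for s,z,o in((T,zt,(230,140)),(S,zs,(220,150))):
    w=onplane(s,np.array(z)/3.7+np.array(o)-0.36,.094); print(np.round(w,4)); print([np.round(tosel(p),4) for p in w])
# H inner hole corners top & knobs: loose objects
P=points(T)
for p in [(440,273)]: pass
E
```

```text
(array([313.27237354, 173.63035019]), array([305, 165,  17,  20, 257], dtype=int32)) (array([311.7398374 , 178.41056911]), array([303, 170,  17,  19, 246], dtype=int32))
ball [0.63686253 0.04130787 0.18046732] 0.0026542774489693704 sel [0.05669811 0.05448462]
lever 0.32044557495549075 yoke -0.3245974435969051 z pred 0.18191587560705197
plate ((565.4439086914062, 8.314033508300781), (138.42041015625, 142.52557373046875), 70.67207336425781)
[[ 0.6057 -0.0698  0.094 ]
 [ 0.4861 -0.0277  0.094 ]
 [ 0.5261  0.0856  0.094 ]]
[array([ 0.0638, -0.0607]), array([-0.063 , -0.0603]), array([-0.0624,  0.0599])]
[[ 0.648   0.044   0.094 ]
 [ 0.6084 -0.07    0.094 ]
 [ 0.488  -0.0281  0.094 ]
 [ 0.5286  0.0856  0.094 ]]
[array([0.0663, 0.0607]), array([ 0.0664, -0.06  ]), array([-0.0611, -0.06  ]), array([-0.0601,  0.0608])]
```

send_rows(
  commands=[
    [0.5, [0, 0, 0.16], [0, 0, 0]],
    [1, [0, 0, 0.16], [0, 0, 0]],
    [1, [0.1, 0.15, 0], [0, 0, 0.02]],
    [1, [0.1, 0.15, 0], [0, 0, 0.02]],
    [1, [0.1, 0.15, 0], [0, 0, 0.02]],
    [1, [0.1, 0.15, 0], [0, 0, 0.02]],
    [1, [0.1, 0.15, 0], [0, 0, 0.02]],
    [1, [0.1, 0.15, 0], [0, 0, 0.02]],
    [1, [0.1, 0.15, 0], [0, 0, 0.016]],
    [1, [0.1, 0.15, 0], [0, 0, 0]],
    [1, [0.1, 0.15, 0], [0, 0, 0]],
    [1, [0.1, 0.15, 0], [0, 0, 0]],
  ],
)

```text
clock: 1.3
tool_pos: [0.502, -0.2381, 0.3019]
orientation: [-179.9, -0.7, 162.3]
force: [0.1, -0.8, 0.3]
opening: 0.0014
```

send_rows(
  commands=[
    [1, [0.11, 0.145, 0], [0, 0, -0.002]],
    [1, [0.11, 0.145, 0], [0, 0, -0.002]],
    [1, [0.11, 0.145, 0], [0, 0, 0]],
    [1, [0.11, 0.145, 0], [0, 0, 0]],
    [1, [0.11, 0.145, 0], [0, 0, 0]],
    [1, [0.11, 0.145, 0], [0, 0, 0]],
    [1, [0.05, 0.08, 0], [0, 0, 0]],
    [1, [0, 0, 0], [0, 0, 0]],
    [1, [0, 0, 0], [0, 0, 0]],
  ],
)

```text
clock: 2.2
tool_pos: [0.6854, 0.0172, 0.2966]
orientation: [-179.8, -1.1, 161.2]
force: [0.3, -0.4, 0.5]
opening: 0.0
```

```bash
cat >> g.py <<'E'
G=np.array([0.566,0.0085])
def look(tag):
    o=sensors.get_obs(); print(round(float(o["clock"]),2),"tcp",np.round(o["tool_pos"],4),"sel",np.round(tosel(o["tool_pos"],G),4),"ori",np.round(o["orientation"],1),"F",np.round(o["force"],1),"op",o["opening"])
    ims=[]
    for n,(x0,y0) in (("top",(230,130)),("side",(215,130))):
        s=snapshot(n); np.savez(f"{n}_{tag}.npz",**s); ims.append(cv2.resize(s["color"][y0:y0+170,x0:x0+200],None,fx=2,fy=2,interpolation=cv2.INTER_CUBIC))
    cv2.imwrite(f"pics/{tag}.png",np.hstack(ims))
E
python3 -c "
from g import *
look('a')"
```

```text
2.2 tcp [0.6854 0.0172 0.2966] sel [0.1099 0.0475] ori [-179.8   -1.1  161.2] F [ 0.3 -0.4  0.5] op 2.25041671862707e-05
```

View pics/a.png

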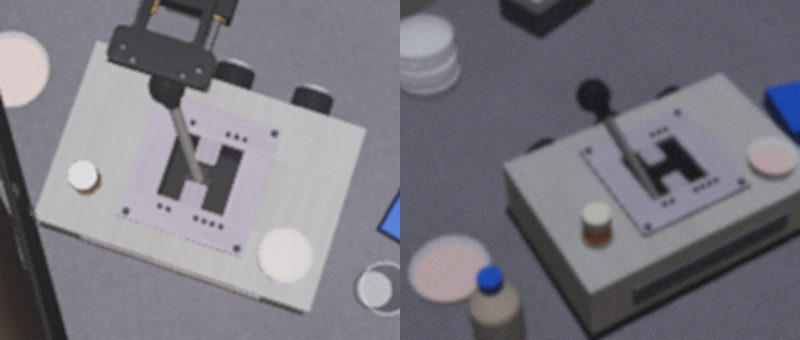

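send_rows(
  commands=[
    [1, [0.04, 0.014, 0], [0, 0, -0.001]],
    [1, [0, 0, -0.1], [0, 0.002, 0]],
    [1, [0, 0, -0.12], [0, 0.001, 0]],
    [1, [0, 0, -0.12], [0, 0, 0]],
    [1, [0, 0, -0.12], [0, 0, 0]],
    [1, [0, 0, -0.06], [0, 0, 0]],
    [1, [0, 0, 0], [0, 0, 0]],
  ],
)

```text
clock: 3.0
tool_pos: [0.6969, 0.0132, 0.168]
orientation: [-179.6, -1.6, 160.2]
force: [-0.9, -0.3, 0.3]
opening: 0.0006
```

```bash
python3 -c "
from g import *
look('b')"
```

```text
3.0 tcp [0.6969 0.0132 0.168 ] sel [0.1221 0.0474] ori [-179.6   -1.6  160.2] F [-0.9 -0.3  0.3] op 0.0005541651563027751
```

View pics/b.png

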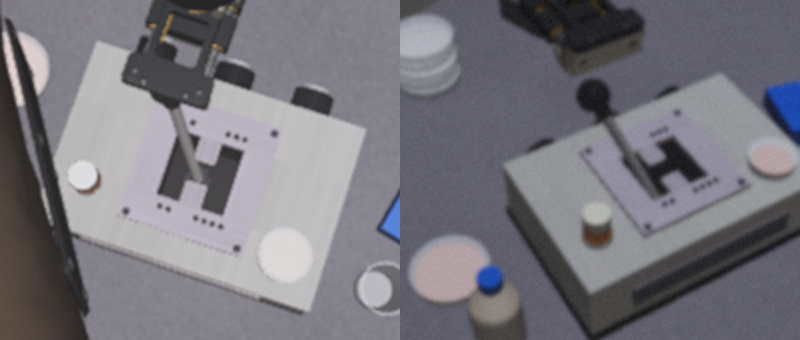

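Run:
```python
from g import *
s=dict(np.load("side_b.npz"));t=dict(np.load("top_b.npz"))
p=np.array(sensors.get_obs()["tool_pos"])
def proj(s,p):
    R,c=cam(s); q=R.T@(p-c); n=q[:2]/q[2]; n=n*(1+s["k1"]*(n@n)); return s["mtx"][:2,:2]@n+s["mtx"][:2,2]
print(proj(s,p),proj(t,p),proj(s,p+[0,0,.066]),proj(t,p+[0,0,.066]))
w=snapshot("wrist");a=cv2.resize(s["color"][60:220,230:430],None,fx=2,fy=2);
b=cv2.resize(w["color"],(400,250));b=cv2.copyMakeBorder(b,0,70,0,0,0);cv2.imwrite("pics/b2.png",np.hstack([a,b]))
```

```text
[299.9230785  163.16181994] [326.87495615 143.46145386] [298.46927581 139.4170646 ] [327.3452482  133.28776875]
```

View pics/b2.png

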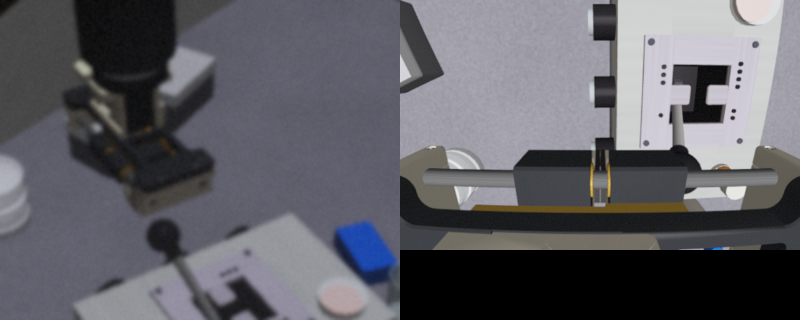

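Run:
```python
from g import *
s=dict(np.load("side_b.npz"));P=points(s)
for u,v in [(297,162),(300,158),(320,155),(334,144),(330,150),(315,160),(312,164),(312,168)]: print((u,v),np.round(P[v,u],3),np.round(tosel(P[v,u],G),3))
```

```text
(297, 162) [0.695 0.026 0.184] [0.116 0.059]
(300, 158) [0.635 0.076 0.261] [0.043 0.087]
(320, 155) [0.615 0.04  0.256] [0.036 0.046]
(334, 144) [0.6   0.016 0.276] [0.03  0.019]
(330, 150) [0.609 0.018 0.257] [0.037 0.023]
(315, 160) [0.619 0.051 0.248] [0.036 0.058]
(312, 164) [ 0.806 -0.144  0.003] [ 0.276 -0.065]
(312, 168) [ 0.795 -0.132  0.002] [ 0.263 -0.057]
```

send_rows(
  commands=[
    [1, [-0.026, 0.024, 0], [0, 0, 0]],
    [1, [-0.026, 0.024, 0], [0, 0, 0]],
    [1, [-0.03, 0.0105, 0.008], [0, 0, 0]],
    [1, [-0.03, 0.0105, 0.008], [0, 0, 0]],
    [1, [-0.03, 0.0105, 0.008], [0, 0, 0]],
    [1, [-0.03, 0.0105, 0.008], [0, 0, 0]],
    [1, [0, 0, 0], [0, 0, 0]],
  ],
)

```text
clock: 3.85
tool_pos: [0.6549, 0.0391, 0.1869]
orientation: [179.9, -0.8, 160.3]
force: [1.7, -1.1, -0.8]
opening: 0.0002
```

```bash
python3 -c "
from g import *
look('c')"
```

```text
3.85 tcp [0.6549 0.0391 0.1869] sel [0.0739 0.0582] ori [179.9  -0.8 160.3] F [ 1.7 -1.1 -0.8] op 0.00018435495308125104
```

View pics/c.png

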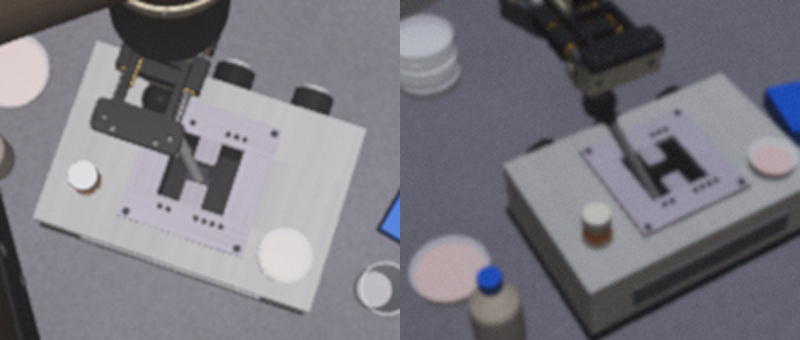

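```bash
cat >> g.py <<'E'
def stick(tag,name="side",near=None,yoke=None):
    # ball centre seen in one view, intersected with the 180 mm sphere about the pivot
    s=dict(np.load(f"{name}_{tag}.npz")); 
    c,st=ball(s,near,13); print("px",np.round(c,1),st)
    d=rays(s,[c])[0];d/=np.linalg.norm(d); o=cam(s)[1]-np.array([G[0],G[1],.02]); b=o@d; disc=b*b-(o@o-.18**2)
    if disc<0: print("miss sphere by",np.sqrt(o@o-b*b)-.18); disc=0
    for t in(-b-np.sqrt(disc),-b+np.sqrt(disc)):
        p=o+t*d; x,y=tosel(p[:2]+G,G); l=np.arcsin(x/.18); print("sel",np.round([x,y,p[2]+.02],4),"lever",round(l,3),"yoke",round(np.arcsin(np.clip(-y/.18/np.cos(l),-1,1)),3))
E
python3 - <<'E'
from g import *
np.savez("side_0.npz",**np.load("side0.npz"));np.savez("top_0.npz",**np.load("top0.npz"))
stick('0','top',(314,173));stick('0','side',(312,178));stick('c','side',(315,183))
E
```

```text
px [313.3 173.6] [305 165  17  20 257]
sel [0.0547 0.053  0.1831] lever 0.309 yoke -0.314
sel [ 0.1132  0.0771 -0.0968] lever 0.68 yoke -0.584
px [312.1 179. ] [303 170  18  21 263]
sel [0.0534 0.0565 0.1824] lever 0.301 yoke -0.335
sel [ 0.177  -0.0099  0.0513] lever 1.387 yoke 0.307
px [315.4 183. ] [307 175  16  18 214]
sel [0.0357 0.0585 0.1864] lever 0.2 yoke -0.338
sel [ 0.1785 -0.0202  0.0312] lever 1.442 yoke 1.063
```

send_rows(
  commands=[
    [1, [-0.025, 0.006, -0.02], [0, 0, 0]],
    [1, [-0.025, 0.006, -0.02], [0, 0, 0]],
    [1, [-0.024, 0.007, 0], [0, 0, 0]],
    [1, [-0.024, 0.008, 0], [0, 0, 0]],
    [1, [-0.02, 0.007, 0], [0, 0, 0]],
    [1, [0, 0, 0], [0, 0, 0]],
  ],
)

```text
clock: 4.55
tool_pos: [0.624, 0.0473, 0.1748]
orientation: [179.9, -0.8, 160.2]
force: [1.1, -0.8, 1.0]
opening: 0.0005
```

```bash
python3 -c "
from g import *
look('d')"
```

```text
4.55 tcp [0.624  0.0473 0.1748] sel [0.042  0.0557] ori [179.9  -0.8 160.2] F [ 1.1 -0.8  1. ] op 0.0005041432759357167
```

View pics/d.png

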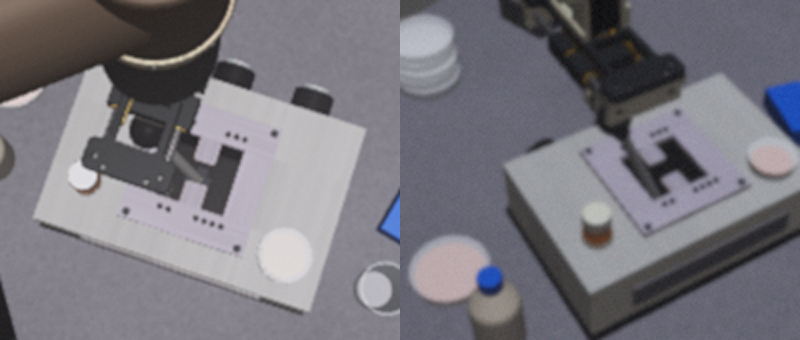

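send_rows(
  commands=[
    [1, [0.04, -0.014, 0], [0, 0, 0]],
    [1, [0.04, -0.014, 0], [0, 0, 0]],
    [1, [0.033, 0.095, 0], [0, 0, 0.001]],
    [1, [0.033, 0.095, 0], [0, 0, 0.001]],
    [1, [-0.074, 0.026, 0], [0, 0, 0]],
    [1, [-0.074, 0.026, 0], [0, 0, 0]],
    [1, [-0.074, 0.026, 0], [0, 0, 0]],
    [1, [0, 0, 0], [0, 0, 0]],
  ],
)

```text
clock: 5.45
tool_pos: [0.6093, 0.1134, 0.1709]
orientation: [-179.9, -1.1, 161.0]
force: [0.6, 0.3, -0.7]
opening: 0.0004
```

```bash
python3 -c "
from g import *
look('e')"
```

```text
5.45 tcp [0.6093 0.1134 0.1709] sel [0.0064 0.1133] ori [-179.9   -1.1  161. ] F [ 0.6  0.3 -0.7] op 0.0003912315766817897
```

View pics/e.png

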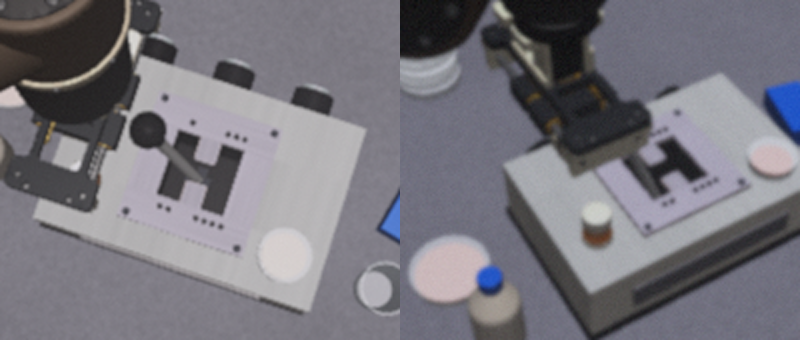

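```bash
python3 -c "
from g import *
stick('e','top',(304,195))"
```

```text
px [303.4 194.9] [295 187  17  17 230]
sel [0.0083 0.0569 0.1906] lever 0.046 yoke -0.322
sel [ 0.0589  0.0858 -0.1269] lever 0.333 yoke -0.529
```

send_rows(
  commands=[
    [1, [-0.015, -0.0435, 0], [0, 0, 0]],
    [1, [-0.015, -0.0435, 0], [0, 0, 0]],
    [1, [-0.014, -0.029, 0.008], [0, 0, 0]],
    [1, [-0.014, -0.029, 0.008], [0, 0, 0]],
    [1, [-0.014, -0.029, 0.008], [0, 0, 0]],
    [1, [-0.014, -0.029, 0.008], [0, 0, 0]],
    [1, [-0.0105, -0.03, 0], [0, 0, 0]],
    [1, [0, 0, 0], [0, 0, 0]],
  ],
)

```text
clock: 6.35
tool_pos: [0.5884, 0.0497, 0.1807]
orientation: [180.0, -0.8, 160.9]
force: [1.3, 1.0, -0.4]
opening: 0.0005
```

```bash
python3 -c "
from g import *
look('f')"
```

```text
6.35 tcp [0.5884 0.0497 0.1807] sel [0.0076 0.0463] ori [180.   -0.8 160.9] F [ 1.3  1.  -0.4] op 0.0004979502833833764
```

View pics/f.png

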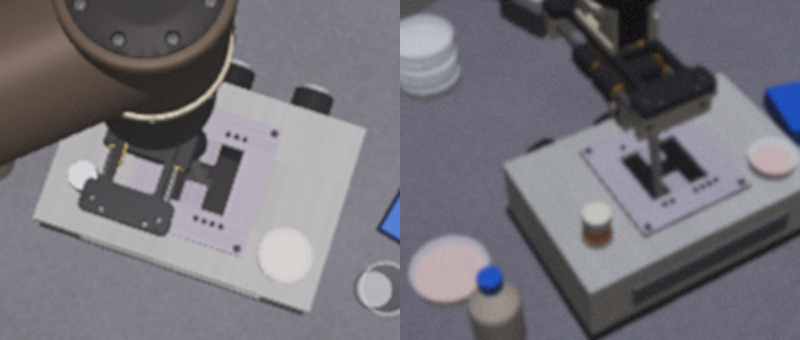

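Run:
```python
from g import *
t=dict(np.load("top_f.npz"))
for x in(0.0,.008,.015):
  R=np.array([[np.cos(YAW),-np.sin(YAW)],[np.sin(YAW),np.cos(YAW)]]);w=np.r_[G+R@[x,.019],.199]
  C,c=cam(t);q=C.T@(w-c);n=q[:2]/q[2];print(x,t["mtx"][:2,:2]@n+t["mtx"][:2,2])
cv2.imwrite("pics/f2.png",cv2.resize(t["color"][165:255,280:380],None,fx=7,fy=6,interpolation=cv2.INTER_CUBIC))
```

```text
0.0 [321.06383694 204.60826491]
0.008 [322.42346392 200.59275922]
0.015 [323.61008663 197.08820222]
```

View pics/f2.png

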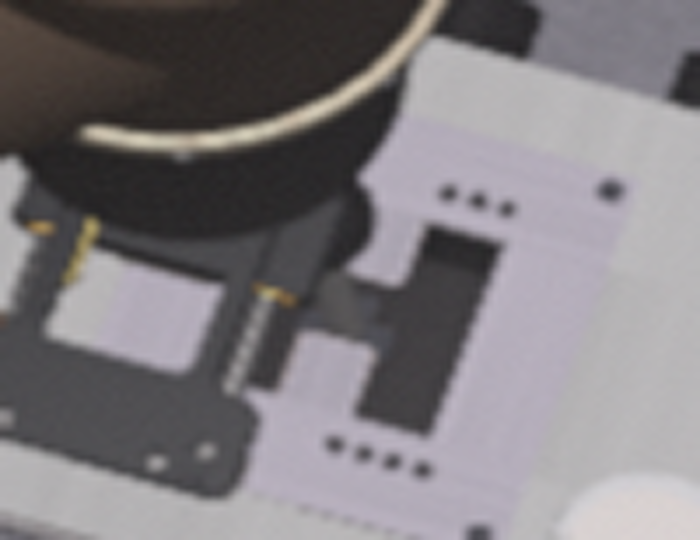

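send_rows(
  commands=[
    [1, [-0.0105, -0.03, 0], [0, 0, 0]],
    [1, [-0.0105, -0.03, 0], [0, 0, 0]],
    [1, [-0.0105, -0.03, 0], [0, 0, 0]],
    [1, [-0.0105, -0.03, 0], [0, 0, 0]],
    [1, [-0.0105, -0.03, -0.004], [0, 0, 0]],
    [1, [-0.0105, -0.03, -0.004], [0, 0, 0]],
    [1, [-0.0105, -0.03, -0.004], [0, 0, 0]],
    [1, [0, 0, 0], [0, 0, 0]],
  ],
)

```text
clock: 7.25
tool_pos: [0.5681, -0.0066, 0.1766]
orientation: [-180.0, -0.9, 161.0]
force: [0.6, 0.5, -0.1]
opening: 0.0003
```

```bash
python3 -c "
from g import *
look('g')"
```

```text
7.25 tcp [ 0.5681 -0.0066  0.1766] sel [ 0.0069 -0.0135] ori [-180.    -0.9  161. ] F [ 0.6  0.5 -0.1] op 0.0002640123119394223
```

View pics/g.png

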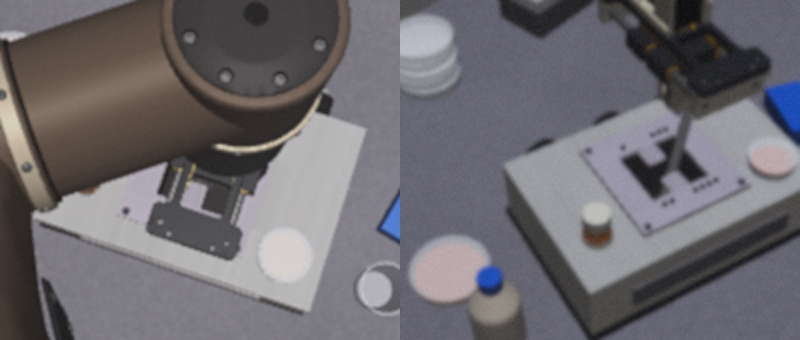

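send_rows(
  commands=[
    [1, [-0.007, -0.019, 0], [0, 0, 0]],
    [1, [-0.006, -0.0175, 0], [0, 0, 0]],
    [1, [0, 0, 0], [0, 0, 0]],
    [1, [0.016, 0.045, 0], [0, 0, 0]],
    [1, [0.016, 0.045, 0], [0, 0, 0]],
    [1, [-0.09, 0.032, 0], [0, 0, 0]],
    [1, [-0.09, 0.032, 0], [0, 0, 0]],
    [1, [-0.09, 0.032, 0], [0, 0, 0]],
    [1, [0, 0, 0], [0, 0, 0]],
  ],
)

```text
clock: 8.25
tool_pos: [0.5048, 0.0362, 0.1752]
orientation: [-179.8, -1.1, 161.0]
force: [0.5, -0.7, 0.2]
opening: 0.0004
```

```bash
python3 -c "
from g import *
look('i')"
```

```text
8.25 tcp [0.5048 0.0362 0.1752] sel [-0.0669  0.006 ] ori [-179.8   -1.1  161. ] F [ 0.5 -0.7  0.2] op 0.00035951658580322254
```

View pics/i.png

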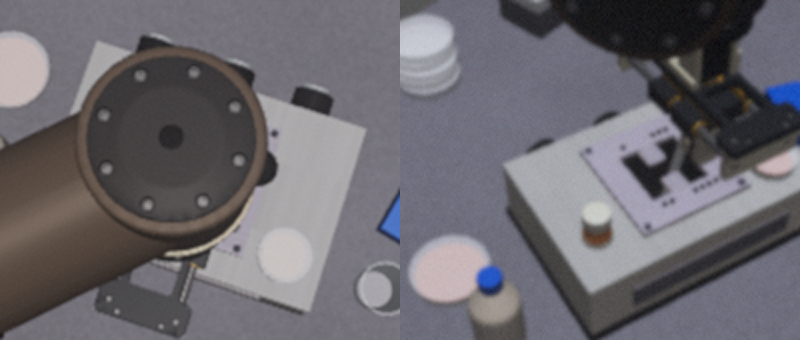

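```bash
python3 -c "
from g import *
t=dict(np.load('top_i.npz'))
for p in [(358.5,214),(358.5,216)]: print(tosel(onplane(t,[p],.191)[0],G))"
```

```text
[ 0.00656867 -0.0526985 ]
[ 0.00297212 -0.05384928]
```

send_rows(
  commands=[
    [1, [-0.038, -0.11, 0], [0, 0, 0]],
    [1, [-0.038, -0.11, 0], [0, 0, 0]],
    [1, [0, 0, 0], [0, 0, 0]],
    [1, [0.038, -0.013, 0], [0, 0, 0]],
    [1, [0.038, -0.013, 0], [0, 0, 0]],
    [1, [0.03, -0.0105, -0.004], [0, 0, 0]],
    [1, [0.03, -0.0105, -0.004], [0, 0, 0]],
    [1, [0.03, -0.0105, -0.004], [0, 0, 0]],
    [1, [0.03, -0.0105, -0.004], [0, 0, 0]],
    [1, [0.03, -0.0105, -0.004], [0, 0, 0]],
    [1, [0, 0, 0], [0, 0, 0]],
  ],
)

```text
clock: 9.45
tool_pos: [0.5551, -0.039, 0.1691]
orientation: [-179.8, -1.0, 161.2]
force: [-1.4, 0.6, 0.3]
opening: 0.0004
```

```bash
python3 -c "
from g import *
look('j')"
```

```text
9.45 tcp [ 0.5551 -0.039   0.1691] sel [ 0.0053 -0.0485] ori [-179.8   -1.   161.2] F [-1.4  0.6  0.3] op 0.0004334328913254791
```

View pics/j.png

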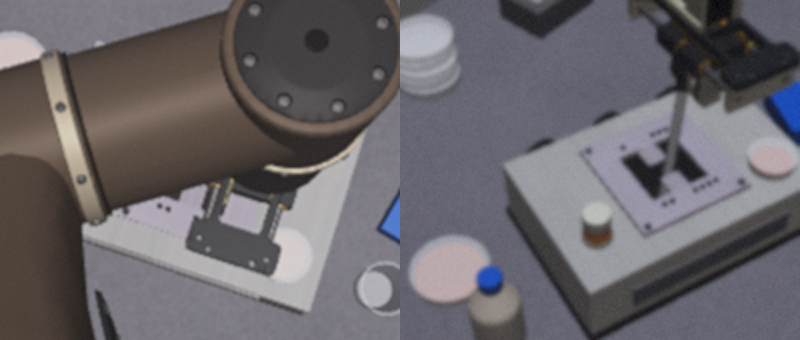

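send_rows(
  commands=[
    [1, [0.0151, -0.0055, -0.004], [0, 0, 0]],
    [1, [0.0151, -0.0055, -0.004], [0, 0, 0]],
    [1, [0.0151, -0.0055, -0.004], [0, 0, 0]],
    [1, [0.008, -0.003, 0], [0, 0, 0]],
    [1, [0, 0, 0], [0, 0, 0]],
  ],
)

```text
clock: 10.05
tool_pos: [0.568, -0.0437, 0.1665]
orientation: [-179.8, -1.0, 161.3]
force: [-0.1, -0.1, 1.9]
opening: 0.0003
```

send_rows(
  commands=[
    [1, [0.006, -0.002, 0], [0, 0, 0]],
    [1, [0, 0, 0], [0, 0, 0]],
  ],
)

```text
clock: 10.25
tool_pos: [0.5695, -0.0442, 0.1664]
orientation: [-179.8, -1.0, 161.3]
force: [-0.4, 0.7, 0.0]
opening: 0.0003
```

```bash
python3 -c "
from g import *
look('k')
s=dict(np.load('side_k.npz'));cv2.imwrite('pics/k2.png',cv2.resize(s['color'][130:250,310:430],None,fx=5,fy=5))"
```

```text
10.25 tcp [ 0.5695 -0.0442  0.1664] sel [ 0.0206 -0.0486] ori [-179.8   -1.   161.3] F [-0.4  0.7  0. ] op 0.00033405461104431673
```

View pics/k2.png

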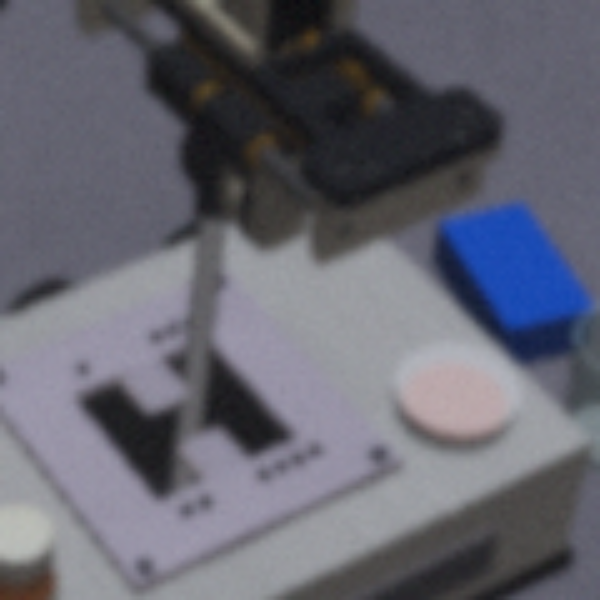

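send_rows(
  commands=[
    [1, [0.0075, -0.0026, 0], [0, 0, 0]],
  ],
)

```text
clock: 10.45
tool_pos: [0.571, -0.0448, 0.1664]
orientation: [-179.8, -1.0, 161.3]
force: [-0.8, -0.2, 0.7]
opening: 0.0005
```

send_rows(
  commands=[
    [1, [0.0075, -0.0026, 0], [0, 0, 0]],
  ],
)

```text
clock: 10.55
tool_pos: [0.5728, -0.0454, 0.1663]
orientation: [-179.8, -1.0, 161.3]
force: [-0.1, -0.1, -0.6]
opening: 0.0007
```

```bash
python3 -c "
from g import *
look('l')
s=dict(np.load('side_l.npz'));cv2.imwrite('pics/l2.png',cv2.resize(s['color'][130:250,310:430],None,fx=5,fy=5))
w=snapshot('wrist');cv2.imwrite('pics/lw.png',w['color'])"
```

```text
10.55 tcp [ 0.5728 -0.0454  0.1663] sel [ 0.0242 -0.0487] ori [-179.8   -1.   161.3] F [-0.1 -0.1 -0.6] op 0.0006933665640211448
```

View pics/l2.png

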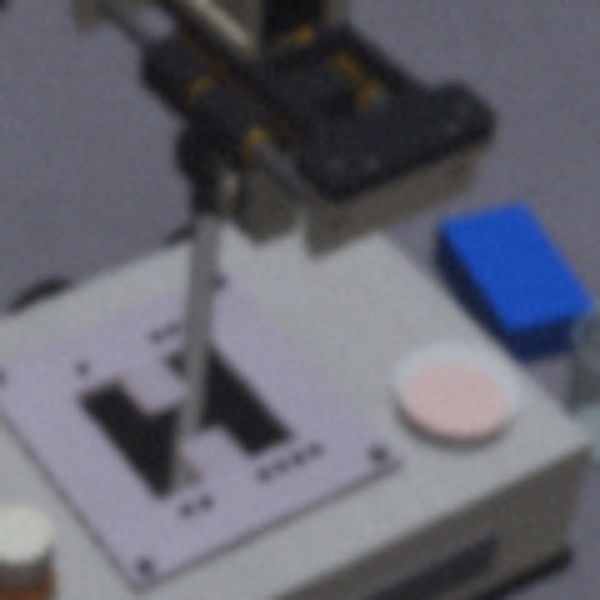

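View pics/lw.png

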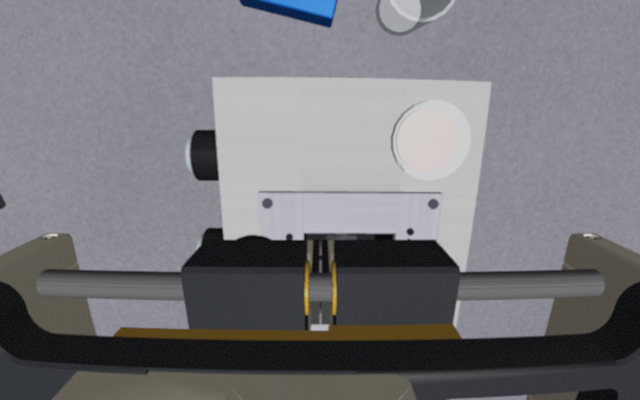

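send_rows(
  commands=[
    [1, [0.0075, -0.0026, 0], [0, 0, 0]],
  ],
)

```text
clock: 10.8
tool_pos: [0.5747, -0.0461, 0.1663]
orientation: [-179.8, -1.0, 161.3]
force: [-0.6, 0.4, -0.7]
opening: 0.0005
```

send_rows(
  commands=[
    [1, [0.006, -0.002, 0], [0, 0, 0]],
  ],
)

```text
clock: 10.9
tool_pos: [0.576, -0.0466, 0.1661]
orientation: [-179.8, -1.0, 161.3]
force: [-2.9, 1.7, -0.9]
opening: 0.0003
```

send_rows(
  commands=[
    [1, [0.005, -0.0017, 0], [0, 0, 0]],
  ],
)

```text
clock: 11.0
tool_pos: [0.5769, -0.047, 0.1658]
orientation: [-179.8, -1.1, 161.2]
force: [-3.2, 1.1, 0.2]
opening: 0.0004
```

send_rows(
  commands=[
    [1, [-0.04, 0.014, 0], [0, 0, 0]],
    [1, [-0.1, 0.035, 0], [0, 0, 0]],
    [1, [-0.1, 0.035, 0.05], [0, 0, 0]],
    [1, [-0.1, 0.035, 0.15], [0, 0, 0]],
    [1, [-0.1, 0.035, 0.15], [0, 0, 0]],
    [1, [0, 0, 0], [0, 0, 0]],
  ],
)

```text
clock: 11.6
tool_pos: [0.4622, -0.0084, 0.2551]
orientation: [-179.7, -1.0, 161.2]
force: [1.3, 0.4, -0.2]
opening: 0.0008
```

```bash
python3 -c "
from g import *
look('m')"
```

```text
11.6 tcp [ 0.4622 -0.0084  0.2551] sel [-0.0924 -0.0501] ori [-179.7   -1.   161.2] F [ 1.3  0.4 -0.2] op 0.0008163134462758608
```

View pics/m.png

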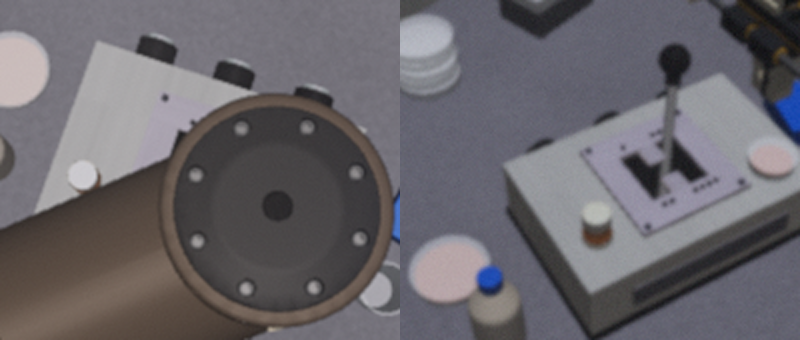

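```bash
python3 -c "
from g import *
stick('m','side',(353,159))"
```

```text
px [351.8 160.8] [345 152  15  20 218]
sel [ 0.0566 -0.0451  0.1848] lever 0.32 yoke 0.267
sel [ 0.1213 -0.0911  0.1169] lever 0.74 yoke 0.754
```

send_rows(
  commands=[
    [1, [-0.08, 0.15, 0.1], [0, 0, 0]],
    [1, [-0.08, 0.18, 0.1], [0, 0, 0]],
    [1, [-0.06, 0.19, 0], [0, 0, 0]],
    [1, [-0.06, 0.19, 0], [0, 0, 0]],
    [1, [-0.04, 0.19, 0], [0, 0, 0]],
    [1, [-0.02, 0.19, 0], [0, 0, 0]],
    [1, [-0.02, 0.19, 0], [0, 0, 0]],
    [1, [0, 0, 0], [0, 0, 0]],
  ],
)

```text
clock: 12.5
tool_pos: [0.3684, 0.3172, 0.2944]
orientation: [-179.3, -1.4, 160.5]
force: [-0.3, -1.7, -0.1]
opening: 0.0005
```

```bash
python3 -c "
from g import *
look('n')"
```

```text
12.5 tcp [0.3684 0.3172 0.2944] sel [-0.2882  0.2265] ori [-179.3   -1.4  160.5] F [-0.3 -1.7 -0.1] op 0.00045177056213454604
```

View pics/n.png

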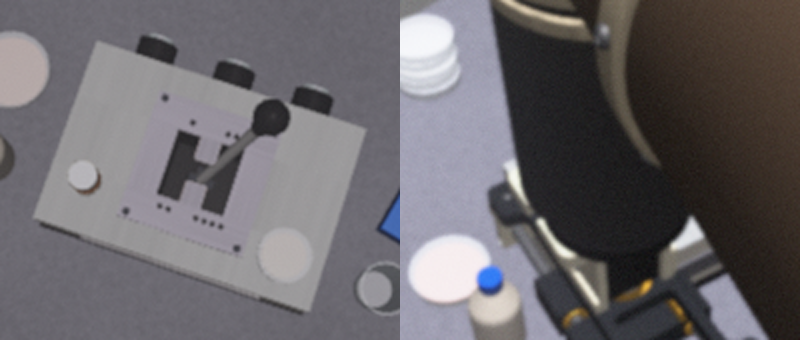

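Run:
```python
from g import *
for q in [(364,188)]: stick('n','top',q)
T=dict(np.load("top_n.npz"));S=dict(np.load("side_m.npz"))
b,e=cross(T,ball(T,(364,188),13)[0],S,ball(S,(353,159),13)[0]);x,y=tosel(b,G);l=np.arcsin(x/.18);print(b,e,x,y,l,np.arcsin(-y/.18/np.cos(l)))
print("mouse0",tosel([.63686,.0413],G))
T0=dict(np.load("top0.npz"))
cv2.imwrite('pics/diff.png',cv2.absdiff(T0["color"],T["color"])*3)
```

```text
px [364.6 188.6] [356 180  18  18 256]
sel [ 0.0579 -0.0492  0.1832] lever 0.328 yoke 0.293
sel [ 0.1188 -0.0568 -0.1028] lever 0.721 yoke 0.433
[ 0.60600592 -0.05660564  0.18115504] 0.002393443910574679 0.059191719197418696 -0.048327617829103914 0.3350780545881805 0.28827424489828063
mouse0 [0.05613168 0.05427904]
```

View pics/diff.png

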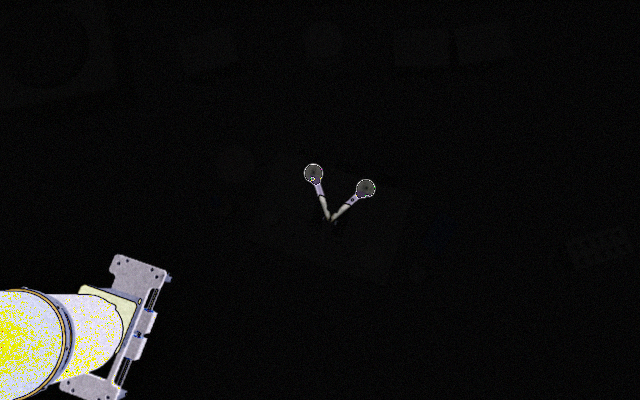

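The two-view fix puts lever at about 0.335 and yoke at about 0.29. The contact force at the end was only 3.4 N, so I'll push once more, gently, to make sure it is at the stop.

send_rows(
  commands=[
    [1, [0.03, -0.18, 0], [0, 0, 0]],
    [1, [0.03, -0.185, 0], [0, 0, 0]],
    [1, [0.05, -0.185, 0], [0, 0, 0]],
    [1, [0.06, -0.185, 0], [0, 0, 0]],
    [1, [0.07, -0.185, 0], [0, 0, 0]],
    [1, [0.07, -0.185, 0], [0, 0, 0]],
    [1, [0.06, -0.18, -0.05], [0, 0, 0]],
    [1, [0, 0, -0.15], [0, 0, 0]],
    [1, [0, 0, -0.15], [0, 0, 0]],
    [1, [0, 0, -0.1], [0, 0, 0]],
    [1, [0, 0, 0], [0, 0, 0]],
  ],
)

```text
clock: 13.7
tool_pos: [0.455, -0.0296, 0.1759]
orientation: [-179.0, -1.3, 159.4]
force: [-0.3, 0.1, -0.3]
opening: 0.0002
```

```bash
python3 -c "
from g import *
o=sensors.get_obs();print(tosel(o['tool_pos'],G),o['tool_pos'],o['force'])"
```

```text
[-0.09225977 -0.07244601] [ 0.45504698 -0.02957514  0.17585463] [-0.34871804  0.12961385 -0.28042685]
```

send_rows(
  commands=[
    [1, [0.031, 0.088, -0.03], [0, 0, 0.004]],
    [1, [0.08, -0.028, 0], [0, 0, 0]],
    [1, [0.1, -0.035, 0], [0, 0, 0]],
    [1, [0.1, -0.035, 0], [0, 0, 0]],
    [1, [0.08, -0.028, 0], [0, 0, 0]],
    [1, [0.03, -0.01, 0], [0, 0, 0]],
    [1, [0, 0, 0], [0, 0, 0]],
  ],
)

```text
clock: 14.4
tool_pos: [0.5644, -0.0473, 0.1762]
orientation: [-179.1, -0.9, 160.8]
force: [-0.2, 0.7, -0.5]
opening: 0.0006
```

```bash
python3 -c "
from g import *
o=sensors.get_obs();print(tosel(o['tool_pos'],G),o['tool_pos'],o['force'])"
```

```text
[ 0.01684114 -0.05322745] [ 0.56439964 -0.04730524  0.17624348] [-0.1895633   0.7307411  -0.47148224]
```

send_rows(
  commands=[
    [1, [0.014, 0.004, -0.03], [0, 0, 0]],
    [1, [0.0113, -0.0039, 0], [0, 0, 0]],
    [1, [0, 0, 0], [0, 0, 0]],
  ],
)

```text
clock: 14.7
tool_pos: [0.5695, -0.0473, 0.1695]
orientation: [-179.1, -0.9, 160.7]
force: [0.0, -1.0, -0.5]
opening: 0.0003
```

send_rows(
  commands=[
    [1, [0.0113, -0.0039, 0], [0, 0, 0]],
    [1, [0, 0, 0], [0, 0, 0]],
  ],
)

```text
clock: 14.9
tool_pos: [0.5719, -0.0479, 0.1698]
orientation: [-179.1, -0.9, 160.8]
force: [0.1, 0.2, 0.2]
opening: 0.0006
```

send_rows(
  commands=[
    [1, [0.0113, -0.0039, 0], [0, 0, 0]],
    [1, [0, 0, 0], [0, 0, 0]],
  ],
)

```text
clock: 15.1
tool_pos: [0.5744, -0.0487, 0.1699]
orientation: [-179.1, -0.9, 160.8]
force: [-0.7, 0.5, -0.4]
opening: 0.0005
```

send_rows(
  commands=[
    [1, [0.009, -0.003, 0], [0, 0, 0]],
    [1, [0, 0, 0], [0, 0, 0]],
  ],
)

```text
clock: 15.3
tool_pos: [0.5757, -0.0494, 0.1695]
orientation: [-179.1, -1.0, 160.8]
force: [-2.1, 0.8, 2.0]
opening: 0.0003
```

send_rows(
  commands=[
    [1, [0.009, -0.003, 0], [0, 0, 0]],
  ],
)

```text
clock: 15.4
tool_pos: [0.5773, -0.05, 0.1692]
orientation: [-179.1, -1.1, 160.8]
force: [-4.2, 1.8, -0.4]
opening: 0.0003
```

send_rows(
  commands=[
    [1, [0.009, -0.003, 0], [0, 0, 0]],
  ],
)

```text
clock: 15.5
tool_pos: [0.5788, -0.0506, 0.1688]
orientation: [-179.1, -1.2, 160.8]
force: [-5.6, 2.5, -0.9]
opening: 0.0005
```

The force now climbs steadily to 6 N, so the lever is at its stop. I'll retract and check.

send_rows(
  commands=[
    [1, [-0.03, 0.01, 0], [0, 0, 0]],
    [1, [-0.1, 0.035, 0], [0, 0, 0]],
    [1, [-0.1, 0.035, 0.05], [0, 0, 0]],
    [1, [-0.1, 0.035, 0.15], [0, 0, 0]],
    [1, [-0.1, 0.035, 0.15], [0, 0, 0]],
    [1, [0, 0, 0], [0, 0, 0]],
  ],
)

```text
clock: 16.1
tool_pos: [0.4699, -0.0132, 0.2586]
orientation: [-179.1, -0.9, 160.7]
force: [0.6, 0.8, 1.4]
opening: 0.0
```

```bash
python3 -c "
from g import *
look('p')
stick('p','side',(353,159))"
```

```text
16.1 tcp [ 0.4699 -0.0132  0.2586] sel [-0.0836 -0.0521] ori [-179.1   -0.9  160.7] F [0.6 0.8 1.4] op 5.085461284422006e-06
px [351.8 160.8] [345 152  15  20 219]
sel [ 0.0569 -0.0453  0.1846] lever 0.322 yoke 0.268
sel [ 0.1211 -0.0909  0.1173] lever 0.738 yoke 0.752
```

send_rows(
  commands=[
    [1, [-0.08, 0.15, 0.1], [0, 0, 0]],
    [1, [-0.08, 0.18, 0.1], [0, 0, 0]],
    [1, [-0.06, 0.19, 0], [0, 0, 0]],
    [1, [-0.06, 0.19, 0], [0, 0, 0]],
    [1, [-0.04, 0.19, 0], [0, 0, 0]],
    [1, [-0.02, 0.19, 0], [0, 0, 0]],
    [1, [-0.02, 0.19, 0], [0, 0, 0]],
    [1, [0, 0, 0], [0, 0, 0]],
  ],
)

```text
clock: 17.0
tool_pos: [0.3781, 0.3136, 0.2985]
orientation: [-178.7, -1.2, 160.1]
force: [-0.4, -0.7, -0.5]
opening: 0.0001
```

Run:
```python
from g import *
look('q')
stick('q','top',(364,188))
T=dict(np.load("top_q.npz"));S=dict(np.load("side_p.npz"))
b,e=cross(T,ball(T,(364,188),13)[0],S,ball(S,(353,159),13)[0]);x,y=tosel(b,G);l=np.arcsin(x/.18);print(b,e,x,y,l,np.arcsin(-y/.18/np.cos(l)))
```

```text
17.0 tcp [0.3781 0.3136 0.2985] sel [-0.2777  0.2263] ori [-178.7   -1.2  160.1] F [-0.4 -0.7 -0.5] op 0.00014759399907435293
px [364.6 188.6] [356 180  18  18 256]
sel [ 0.0579 -0.0492  0.1832] lever 0.328 yoke 0.293
sel [ 0.1188 -0.0568 -0.1028] lever 0.721 yoke 0.433
[ 0.60597669 -0.05658498  0.18133819] 0.0024069057662531035 0.059157324063692236 -0.04831772058343612 0.3348757245867134 0.2881926372638198
```

View pics/q.png

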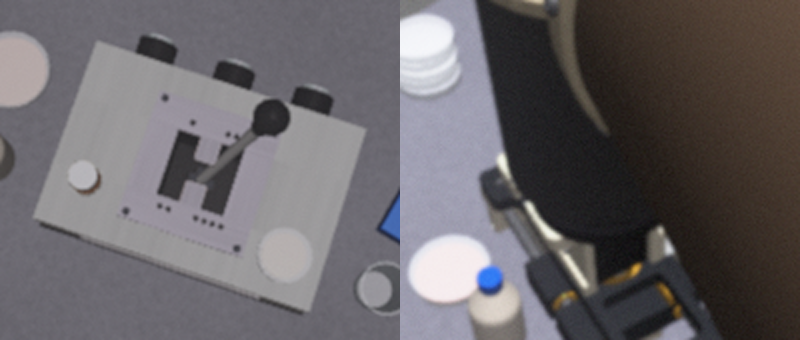

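The ball is at the same pixel, (364.6,188.6), before and after the second push. That places it at the stop in the third slot, with everything else where it stood. I'm handing in.

```bash
python3 -c "
from h import *
print(order.close_job())"
```

```text
the job is handed in; nothing more can be done
None
```

The lever is in the third slot, pushed forward to its stop. I handed the job in at about 17 s with the arm well clear.

- **Pushes:** with the fingers shut I pushed the ball back down the left leg to about lever +0.05. I then pushed it across through the crossbar to the right leg, and forward into the slot. The force stayed at 1–2 N while the lever was moving. At no check during the crossing was it behind the crossbar's middle.
- **Final position:** the last two-view fix gave lever ≈ 0.335 and yoke ≈ 0.29, and the rays from the two cameras miss each other by 2.4 mm. One view alone gave lever 0.322 (side) or 0.328 (top). The same single-view methods also read about 0.01–0.02 below the two-view fix at the start.
- **Stop check:** the first forward push ended at only 3.4 N, so I pushed again, up to about 6 N. The ball was at the same pixel before and after, which confirms the stop.
- **Other objects:** the before/after difference of the top view, taken before that second push, showed only the lever and the arm changed. The last top view matches it by eye.
- **Disagreement:** the gap between finger centre and ball at contact came out at 31–34 mm later on, against 38 mm at the first contact and 39 mm expected. I therefore relied on the cameras and the force for the end position.

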